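Uncover and shut the red valve at the sampling desk

ROBOT

A 6-joint arm with a two-finger parallel gripper is mounted at the origin on the work surface. World frame = base frame: x ahead of the robot, y to its left, z up, the work surface at z = 0. Lengths are in mm, angles in degrees, forces in N, time in s.
With the tool pointing down it reaches from about 300 to 850 mm from the base axis. Payload 4.2 kg.
Tool frame: the origin (TCP) lies midway between the tips of the shut fingers; the grasp point (between the pads) lies 19 mm behind it; z points along the fingers, y is the direction in which the jaws open and shut (so a half turn about z gives the same grasp; the last joint's range is limited). The gripper opens to 91 mm and grips with 3 to 60 N. Pads are 32 mm wide; open, the fingers measure 118 mm over their backs; the gripper's body (76 mm by 178 mm) begins 60 mm behind the grasp point.
Start: joints at [-71.505, 18.312, 89.639, -0, 72.044, -1.146], TCP at [193.276, -541.56, 213.976] pointing down, gripper open.
Joint ranges: [-177.97, 177.97], [-48.28, 115.42], [12.27, 149.76], [-77.06, 257.06], [2.81, 150.46], [-146.56, 146.56]. Speed limits (degrees/s): [147.25, 147.25, 180, 180, 180, 180].

INTERFACE

Orientations are given as [roll, pitch, yaw] about the fixed x, y, z axes, in that order (R = Rz(yaw) Ry(pitch) Rx(roll)).
In Python, from workcell import env gives the robot as it stands.
- The arm moves only by the shell command python3 -m jog 'ROWS' [FORCE]. ROWS is JSON, a list of rows, each an object of numbers: "dx", "dy", "dz": the shift along the world's x, y, z in m; "wx", "wy", "wz": the turn, a rotation vector about the world's x, y, z in rad; "grip": the gripper's target within -1 to 1 (shut at 1, half-way at 0, fully open at -1). In form: [{"dx": .., "dy": .., "dz": .., "wx": .., "wy": .., "wz": .., "grip": ..}, ...]. A call has 1 to 10 rows; each row shifts and turns the commanded pose from where the row before left it; what a row does not reach is not made up. A row lasts 1/10 s, in which the tool goes at most 50 mm and 8.59 degrees, less where a joint would pass 70% of its speed; a pose out of reach is approached as far as the arm can. A call with a gripper value outside its range is refused whole. The fingers move at their own pace and stop on an object; FORCE is the grip in N (left out, the last holds). Time passes only in rows, so rows that do not move let the fingers close. It gives the time, the measured TCP pose, the force and the opening at its end, in the units of the state.
- env.state(): the state, without advancing time (a new reading comes with each control period).
- env.grab_frame(name): name is "side" or "top"; returns the picture (400x640x3 uint8, red, green, blue); there is no depth.
- env.get_calibration(name): a dict with "fx", "fy", "cx", "cy" (pixels), "k1" (the pictures are not rectified: a ray, as slopes to the right and down, at radius r is drawn at 1 + k1 r^2 times it, then the intrinsics apply), "R" (3x3) and "t" (3): a world point X has camera coordinates R X + t. Camera axes: x right, y down, z forward; pixel columns grow to the right and rows downward; lengths in mm; the calibration is good to about 2 mm. A picture is of the moment at which its call begins. get_calibration takes no time and is no camera call.
- env.job_done(): hands the job in, once; it reports no verdict.
The state is a dict: "time_s": time; "qpos": joint angles; "qvel": joint speeds; "effort": joint torques, N m; "ee_pos": TCP position; "ee_rot": TCP orientation; "force": force on the tool from outside, world axes, zero at the start; "torque": the same for the moment, N m; "gripper_width": finger opening in mm.
Only numpy, scipy, OpenCV 4.12 (cv2) and the standard library are available. Lean on these libraries where they do the work, as an engineer would, in place of code of your own. Each camera call takes 0.05 s, during which the arm holds its last target. There are 200 camera calls.

TASK

Push the cover of the grey valve box along its track, all the way to the other end of the box, so that the red valve handle is uncovered; then push the red handle clockwise (seen from above) a quarter turn to its stop, so that the valve is fully shut. Only push with the fingertips: do not lift the cover off its track, leave the blue handle as it is, and do not disturb the tub, bottle, tube rack or phone.

Things in the scene. Friction and masses are not known exactly. Their poses are not given: they have to be found in the camera images.
- valve_box: Fixed grey open-topped box, 216 mm (its x) by 388 mm (its y), 85 mm high; origin at the centre of its underside on the desk, z up. Two bays along its y, each 167 (x) by 160 mm (y), centred at y = +86 and -86 mm, 12 mm partition between, floor 6 mm above the desk; each holds one valve.
- track (a point): Middle of the cover's track: over the box's centre, 85 mm above the desk, at the level of the cover's underside. The cover slides along the box's y; its centre can go from 98 mm one way to 98 mm the other, to the end stops (tops at z = 90 mm). Aluminium side lips along the track, tops at z = 96 mm, 98 to 108 mm either way in x.
- cover: Loose sliding cover, at the start over the bay with the red valve (either end). White plate 193 (x) by 172 mm (y), 6 mm thick, with a green raised panel at its centre, 100 (x) by 92 mm (y), 18 mm above the plate, its steep sides good to push against. About 0.45 kg, slides with a few N. Origin at the centre of its underside (plate top 6 mm, panel top 24 mm above), axes parallel to the box's.
- red_valve: Fixed brass valve of the red handle, in the bay that the cover hides at the start; origin at the bay's centre on the desk (z = 0), axes parallel to the box's. Its pipe runs along x.
- red_pivot (a point): Turning axis (vertical) of the red handle, at the handle's mid height, 66 mm above the desk, 25 mm in x and -10 mm in y from the origin of red_valve.
- red_tip (a point): Free end of the red handle, at mid height, 65 mm from the pivot. The handle is a level red bar with a white band, 14 mm wide, 14 mm tall (z = 59 to 73 mm above the desk), hub 26 mm across. Either side of its sweep is free for a fingertip (30 mm or more to the walls; 25 mm beyond the tip when shut). Under it runs the brass pipe, top at z = 49 mm.
- red_handle (a joint): Handle angle, rad: 0 = open (pointing to the box's -x, along its pipe), growing clockwise seen from above to 1.571 = shut at a hard stop (pointing to the box's +y, across the pipe). Starts at 0 to 0.35. Friction 0.15 N m (about 3 N at 50 mm); stays where it is left.
- blue_tip (a point): Free end of the blue handle, a like handle without a white band in the other bay, which is open at the start; to be left as it is.
- blue_handle (a joint): Angle of the blue handle, as for the red one. To be left as it is.
- sharps_tub: Loose yellow sharps tub with lid, 110 mm across, 128 mm high, beside one end of the box; origin at the centre of its underside.
- bottle: Loose clear bottle with blue cap, 64 mm across, 180 mm high, beside the other end of the box; origin at the centre of its underside.
- tube_rack: Loose steel rack of capped sample tubes, 56 by 130 mm (x, y), 84 mm high, behind the box; origin at the centre of its underside.
- phone: Loose black phone, 72 by 146 mm (x, y), 9 mm thick, lying behind the box beside the rack; origin at the centre of its underside.
There are look-alikes about, which are no part of the job. Of the things like the phone, leave any that is orange; of the rest the smaller one is meant. There is more than one size of the sharps_tub; the job needs the smaller.

How it is judged:
By the outcome, as a careful person would: the job done as asked, in the order asked, and still so for the second after the job is handed in, with the robot touching nothing.
It also fails if it takes over 51 s, if anything falls off the work surface, if the arm or the gripper's body presses on something with over 40 N, if the wrist force passes 120 N, or if a joint passes its speed limit or range.

## Working session

There is one attempt and no reset: what is moved stays moved. The work goes in short steps, Python scripts to look and compute and a shell command to move; the robot and the scene stay as the last step left them, time stands still between calls to the robot, and variables do not carry over. Pictures are saved under pics/ and viewed, about 8 in all and at most 12, crops included, and the job is handed in when it is done.

```bash
mkdir -p pics
cat > h.py <<'E'
import numpy as np, cv2
from workcell import env
def snap(name,fn,crop=None,s=1):
    im=env.grab_frame(name)
    cv2.imwrite('pics/raw_'+fn,im[:,:,::-1])
    if crop: x0,y0,x1,y1=crop; im=im[y0:y1,x0:x1]
    im=cv2.resize(np.ascontiguousarray(im),None,fx=s,fy=s,interpolation=cv2.INTER_CUBIC)
    cv2.imwrite('pics/'+fn,im[:,:,::-1])
def ray(name,u,v):
    c=env.get_calibration(name); K=np.array([[c['fx'],0,c['cx']],[0,c['fy'],c['cy']],[0,0,1.]])
    p=cv2.undistortPoints(np.array([[[u,v]]],float),K,np.array([c['k1'],0,0,0.]))[0,0]
    R=np.array(c['R']);t=np.array(c['t']).ravel()
    return -R.T@t, R.T@np.array([p[0],p[1],1])
def atz(name,u,v,z):
    o,d=ray(name,u,v); return (o+d*(z-o[2])/d[2]).round(1)
def proj(name,X):
    c=env.get_calibration(name); K=np.array([[c['fx'],0,c['cx']],[0,c['fy'],c['cy']],[0,0,1.]])
    R=np.array(c['R']);t=np.array(c['t'],float).ravel()
    return cv2.projectPoints(np.array(X,float).reshape(-1,1,3),cv2.Rodrigues(R)[0],t,K,np.array([c['k1'],0,0,0.]))[0][:,0].round(1)
E
python3 -c "
from h import *
snap('top','t0.png',None,1.25);snap('side','s0.png',None,1.25)
print(env.state())
for n in('top','side'): print(ray(n,320,200))"
```

```text
{'time_s': 0.1, 'qpos': array([-7.15044952e+01,  1.83468527e+01,  8.96988831e+01, -8.19981467e-04,
        7.20421311e+01, -1.14446518e+00]), 'qvel': array([ 0.09990639, -0.05997377, -0.23521406, -0.00724304, -0.03096033,
       -0.00386331]), 'effort': array([ 8.93388642e-04, -4.13331163e+01, -2.32510811e+01,  7.29490444e-02,
        4.21841559e-02, -5.47103389e-05]), 'ee_pos': array([ 193.13351371, -541.12889625,  213.21923229]), 'ee_rot': array([-1.79912135e+02, -9.75506040e-04,  1.96402226e+01]), 'force': array([ 0.46585118,  0.00610992, -0.21312163]), 'torque': array([-0.05500135, -0.01565943,  0.02544838]), 'gripper_width': 90.75733123210807}
(array([ 438.0650033 ,  -60.39172452, 1601.0954203 ]), array([ 0.10194382,  0.0229724 , -0.99465586]))
(array([139.73531573, 923.50003048, 825.80204437]), array([ 0.33226105, -0.74400523, -0.57995684]))
```

View pics/t0.png

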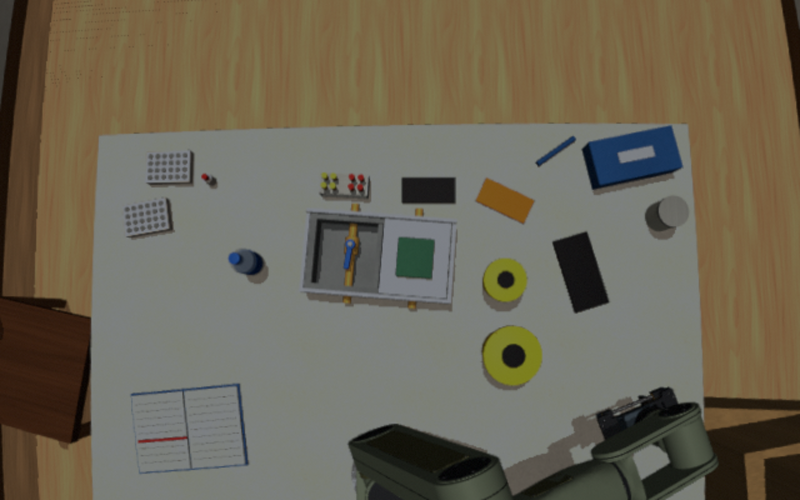

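View pics/s0.png

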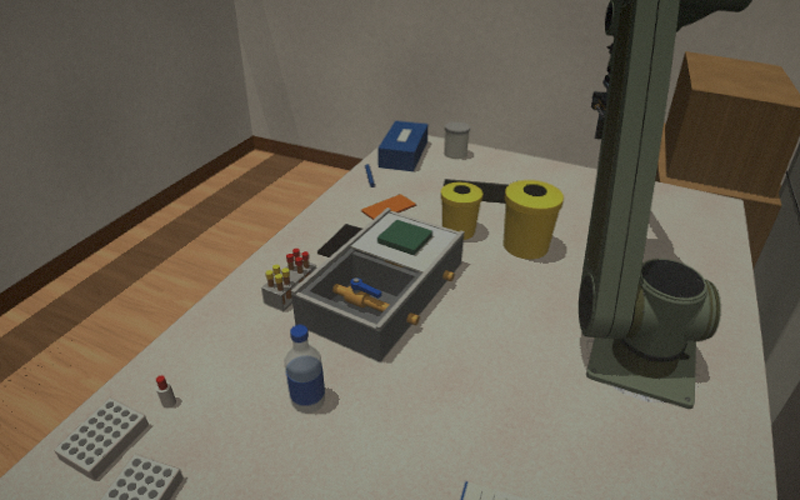

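The top view (1.25×) shows the box at about (380,257), with the cover and green panel at (415,258) and the open blue valve at (350,250). The bottle is at (245,262) and the rack at (345,186).

- **Phone candidates:** black at (428,190) and larger black at (580,272); the orange one at (505,200) is excluded. The smaller black one, beside the rack, fits.
- **Tub candidates:** (505,280) and the bigger one at (512,355). The smaller one, beside the box end, fits.

I'll confirm both in one crop.

```bash
python3 -c "
from h import *
im=cv2.imread('pics/raw_t0.png')
c=cv2.resize(im[125:325,230:500],None,fx=2.96,fy=2.96,interpolation=cv2.INTER_CUBIC)
cv2.imwrite('pics/t0c.png',cv2.convertScaleAbs(c,alpha=1.5))"
```

```text
(no output)
```

View pics/t0c.png

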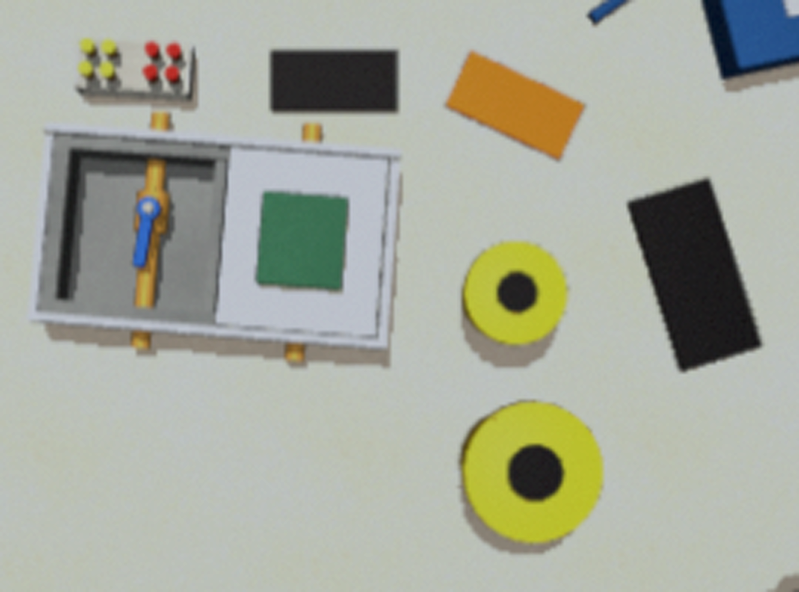

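The crop confirms the choices: small phone at (334,81), small tub at (515,293). The blue hub is at (148,208) on the far side, so box +x points away from the robot and the cover is over the −y bay.

```bash
python3 -c "
from h import *
f=lambda u,v:(230+u/2.96,125+v/2.96)
P=np.array([atz('top',*f(*p),96) for p in [(47,130),(400,157),(387,347),(33,320)]]);print(P,P.mean(0),[np.linalg.norm(P[i]-P[i-1]) for i in range(4)])
e=(P[0]-P[1]+P[3]-P[2]);yaw=np.degrees(np.arctan2(-e[0],e[1]));print('yaw',yaw)
Q=np.array([atz('top',*f(*p),109) for p in [(262,191),(349,197),(342,291),(258,284)]]);print(Q,Q.mean(0),[np.linalg.norm(Q[i]-Q[i-1]) for i in range(4)])
e=(Q[0]-Q[1]+Q[3]-Q[2]);print(np.degrees(np.arctan2(-e[0],e[1])))
for n,p,z in [('tub',(515,293),128),('bottleTop',None,180),('rack',(138,66),84)]:
  print(n, atz('top',*(f(*p) if p else (237/1.25,258/1.25)),z))
c=P.mean(0)[:2]
a=np.radians(yaw);R=np.array([[np.cos(a),-np.sin(a)],[np.sin(a),np.cos(a)]])
for n,l in [('cover0',(0,-98)),('push',(0,-160)),('cover1',(0,98)),('pivot',(25,-96)),('tip0',(-40,-96)),('tipshut',(25,-31))]: print(n,c+R@l)
# side check
g=lambda *X:proj('side',X)*1.25
for l in [(-108,-194),(-108,194),(108,-194),(108,194)]: print('side',g(*(c+R@l),96))
"
```

```text
[[ 696.6  211.9   96. ]
 [ 660.6 -170.8   96. ]
 [ 456.4 -152.4   96. ]
 [ 490.4  226.6   96. ]] [576.     28.825  96.   ] [np.float64(206.72331750433963), np.float64(384.3895029784243), np.float64(205.0273152533584), np.float64(380.5220098759072)]
yaw -5.250716243889623
[[ 624.3  -21.7  109. ]
 [ 616.4 -114.4  109. ]
 [ 516.2 -105.1  109. ]
 [ 525.   -16.1  109. ]] [570.475 -64.325 109.   ] [np.float64(99.45777998728903), np.float64(93.03601453200798), np.float64(100.63066133142516), np.float64(89.43399800970546)]
-5.251286862190731
tub [ 510.2 -286.   128. ]
bottleTop [570.4 369.4 180. ]
rack [768.2 113.7  84. ]
cover0 [567.03162143 -68.7637708 ]
push [ 561.35774928 -130.50360538]
cover1 [584.96837857 126.4137708 ]
pivot [592.10974416 -69.06001491]
tip0 [527.38249822 -63.11160055]
tipshut [598.05815851  -4.33276897]
side [[464.75  230.375]]
side [[380.875 326.5  ]]
side [[387.875 206.625]]
side [[291.875 289.5  ]]
```

```bash
python3 -m jog '[{"dx":0.03,"dy":0.03,"wz":-0.0435,"grip":1},{"dx":0.03,"dy":0.03,"wz":-0.0435,"grip":1},{"dx":0.03,"dy":0.03,"wz":-0.0435,"grip":1},{"dx":0.03,"dy":0.03,"wz":-0.0435,"grip":1},{"dx":0.03,"dy":0.03,"wz":-0.0435,"grip":1},{"dx":0.03,"dy":0.03,"wz":-0.0435,"grip":1},{"dx":0.03,"dy":0.03,"wz":-0.0435,"grip":1},{"dx":0.03,"dy":0.03,"wz":-0.0435,"grip":1},{"dx":0.03,"dy":0.03,"wz":-0.0435,"grip":1},{"dx":0.03,"dy":0.03,"wz":-0.0435,"grip":1}]' 20; python3 -m jog '[{"dx":0.03,"dy":0.035,"grip":1},{"dx":0.03,"dy":0.035,"grip":1},{"dx":0.01,"dy":0.035,"grip":1},{"grip":1},{"grip":1}]'
```

```text
invalid input
invalid input
```

```bash
python3 -m jog '[{"dx":0.03,"dy":0.03,"dz":0,"wx":0,"wy":0,"wz":-0.0435,"grip":1}]' 20; python3 -c "
from h import *
print(env.state()['time_s'])"
```

```text
time_s: 0.2
ee_pos: [221.4, -513.7, 213.1]
ee_rot: [180.0, 0.1, 16.8]
force: [1.3, 0.7, 0.6]
gripper_width: 85.8
0.2
```

All keys are needed in every row.

```bash
python3 -m jog '[{"dx":0.03,"dy":0.03,"dz":0,"wx":0,"wy":0,"wz":-0.0435,"grip":1},{"dx":0.03,"dy":0.03,"dz":0,"wx":0,"wy":0,"wz":-0.0435,"grip":1},{"dx":0.03,"dy":0.03,"dz":0,"wx":0,"wy":0,"wz":-0.0435,"grip":1},{"dx":0.03,"dy":0.03,"dz":0,"wx":0,"wy":0,"wz":-0.0435,"grip":1},{"dx":0.03,"dy":0.03,"dz":0,"wx":0,"wy":0,"wz":-0.0435,"grip":1},{"dx":0.03,"dy":0.03,"dz":0,"wx":0,"wy":0,"wz":-0.0435,"grip":1},{"dx":0.03,"dy":0.03,"dz":0,"wx":0,"wy":0,"wz":-0.0435,"grip":1},{"dx":0.03,"dy":0.03,"dz":0,"wx":0,"wy":0,"wz":-0.0435,"grip":1},{"dx":0.03,"dy":0.03,"dz":0,"wx":0,"wy":0,"wz":-0.0435,"grip":1}]'; python3 -m jog '[{"dx":0.03,"dy":0.035,"dz":0,"wx":0,"wy":0,"wz":0,"grip":1},{"dx":0.03,"dy":0.035,"dz":0,"wx":0,"wy":0,"wz":0,"grip":1},{"dx":0.01,"dy":0.035,"dz":0,"wx":0,"wy":0,"wz":0,"grip":1},{"dx":0,"dy":0,"dz":-0.03,"wx":0,"wy":0,"wz":0,"grip":1},{"dx":0,"dy":0,"dz":-0.03,"wx":0,"wy":0,"wz":0,"grip":1},{"dx":0,"dy":0,"dz":0,"wx":0,"wy":0,"wz":0,"grip":1},{"dx":0,"dy":0,"dz":0,"wx":0,"wy":0,"wz":0,"grip":1}]'; python3 -c "
from h import *
s=env.state();print(s['qpos'].round(1),s['time_s'])"
```

```text
time_s: 1.1
ee_pos: [494.1, -240.0, 213.6]
ee_rot: [-180.0, 0.0, -5.4]
force: [-0.3, -0.6, -0.6]
gripper_width: 13.6
time_s: 1.8
ee_pos: [563.2, -136.6, 153.9]
ee_rot: [-180.0, 0.1, -5.3]
force: [0.5, -0.3, 0.1]
gripper_width: 0.3
[-14.8  21.2  94.3  -0.   64.5  80.5] 1.8
```

```bash
python3 -m jog '[{"dx":0,"dy":0,"dz":-0.03,"wx":0,"wy":0,"wz":0,"grip":1},{"dx":0,"dy":0,"dz":-0.015,"wx":0,"wy":0,"wz":0,"grip":1},{"dx":0,"dy":0,"dz":-0.01,"wx":0,"wy":0,"wz":0,"grip":1},{"dx":0,"dy":0,"dz":0,"wx":0,"wy":0,"wz":0,"grip":1}]'; python3 -c "
from h import *
snap('top','t1.png',(280,140,430,260),5)
snap('side','s1.png',(220,130,400,280),4)"
```

```text
time_s: 2.2
ee_pos: [563.3, -136.9, 99.1]
ee_rot: [180.0, 0.0, -5.3]
force: [-0.2, 0.2, -0.9]
gripper_width: 0.7
```

View pics/s1.png

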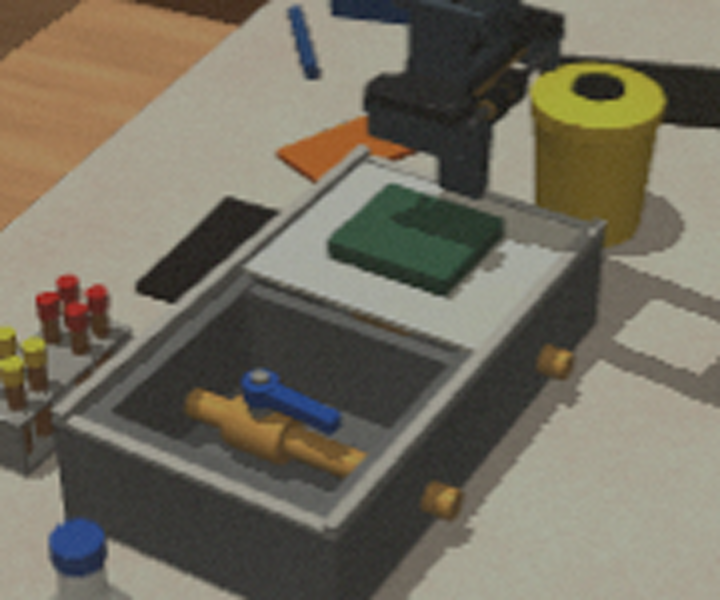

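The side crop shows the fingers at (465,185) on the plate, just behind the panel at (415,235), clear of the tub. Pushing along the track.

```bash
python3 -m jog '[{"dx":0.0009,"dy":0.01,"dz":0,"wx":0,"wy":0,"wz":0,"grip":1},{"dx":0.0009,"dy":0.01,"dz":0,"wx":0,"wy":0,"wz":0,"grip":1},{"dx":0.0009,"dy":0.01,"dz":0,"wx":0,"wy":0,"wz":0,"grip":1},{"dx":0.0014,"dy":0.015,"dz":0,"wx":0,"wy":0,"wz":0,"grip":1},{"dx":0.0014,"dy":0.015,"dz":0,"wx":0,"wy":0,"wz":0,"grip":1}]'; python3 -m jog '[{"dx":0.0014,"dy":0.015,"dz":0,"wx":0,"wy":0,"wz":0,"grip":1},{"dx":0.0014,"dy":0.015,"dz":0,"wx":0,"wy":0,"wz":0,"grip":1},{"dx":0.0014,"dy":0.015,"dz":0,"wx":0,"wy":0,"wz":0,"grip":1},{"dx":0.0014,"dy":0.015,"dz":0,"wx":0,"wy":0,"wz":0,"grip":1},{"dx":0.0014,"dy":0.015,"dz":0,"wx":0,"wy":0,"wz":0,"grip":1},{"dx":0.0014,"dy":0.015,"dz":0,"wx":0,"wy":0,"wz":0,"grip":1},{"dx":0.0014,"dy":0.015,"dz":0,"wx":0,"wy":0,"wz":0,"grip":1},{"dx":0.0009,"dy":0.01,"dz":0,"wx":0,"wy":0,"wz":0,"grip":1},{"dx":0,"dy":0,"dz":0,"wx":0,"wy":0,"wz":0,"grip":1}]'; python3 -c "
from h import *
snap('side','s2.png',(220,130,400,280),4)"
```

```text
time_s: 2.8
ee_pos: [569.5, -76.9, 100.0]
ee_rot: [179.8, -0.1, -5.2]
force: [-1.0, -5.2, 2.8]
gripper_width: 0.7
time_s: 3.7
ee_pos: [579.8, 40.1, 99.6]
ee_rot: [-180.0, -0.1, -5.2]
force: [-0.3, -0.8, 0.6]
gripper_width: 0.8
```

```bash
python3 -m jog '[{"dx":0.0005,"dy":0.006,"dz":0,"wx":0,"wy":0,"wz":0,"grip":1},{"dx":0.0005,"dy":0.006,"dz":0,"wx":0,"wy":0,"wz":0,"grip":1},{"dx":0.0005,"dy":0.006,"dz":0,"wx":0,"wy":0,"wz":0,"grip":1}]'; python3 -m jog '[{"dx":0.0003,"dy":0.003,"dz":0,"wx":0,"wy":0,"wz":0,"grip":1},{"dx":0.0003,"dy":0.003,"dz":0,"wx":0,"wy":0,"wz":0,"grip":1}]';  python3 -m jog '[{"dx":0.0003,"dy":0.003,"dz":0,"wx":0,"wy":0,"wz":0,"grip":1}]'
```

```text
time_s: 4.05
ee_pos: [580.7, 55.3, 99.1]
ee_rot: [179.9, 0.0, -5.3]
force: [-0.8, -5.6, 2.8]
gripper_width: 0.7
time_s: 4.25
ee_pos: [581.3, 61.4, 99.1]
ee_rot: [179.9, 0.0, -5.3]
force: [-0.6, -6.5, 2.4]
gripper_width: 0.4
time_s: 4.35
ee_pos: [581.6, 64.4, 99.1]
ee_rot: [179.9, 0.0, -5.3]
force: [-0.7, -5.9, 3.3]
gripper_width: 0.4
```

```bash
R='[{"dx":0.0002,"dy":0.002,"dz":0,"wx":0,"wy":0,"wz":0,"grip":1}]'; python3 -m jog '[{"dx":0.0002,"dy":0.002,"dz":0,"wx":0,"wy":0,"wz":0,"grip":1}]'|grep -E 'pos|force'; python3 -m jog '[{"dx":0.0002,"dy":0.002,"dz":0,"wx":0,"wy":0,"wz":0,"grip":1}]'|grep -E 'pos|force'; python3 -m jog '[{"dx":0.0002,"dy":0.002,"dz":0,"wx":0,"wy":0,"wz":0,"grip":1}]'|grep -E 'pos|force'
```

```text
ee_pos: [581.8, 66.4, 99.0]
force: [-1.3, -5.7, 2.1]
ee_pos: [582.0, 68.3, 99.1]
force: [-1.2, -5.2, 2.3]
ee_pos: [582.2, 70.3, 99.1]
force: [-0.4, -6.0, 3.5]
```

```bash
python3 -m jog '[{"dx":0.0002,"dy":0.002,"dz":0,"wx":0,"wy":0,"wz":0,"grip":1}]'|grep -E 'pos|force'; python3 -m jog '[{"dx":0.0002,"dy":0.002,"dz":0,"wx":0,"wy":0,"wz":0,"grip":1}]'|grep -E 'pos|force'; python3 -m jog '[{"dx":0.0002,"dy":0.002,"dz":0,"wx":0,"wy":0,"wz":0,"grip":1}]'|grep -E 'pos|force'; python3 -c "
from h import *
snap('side','s3.png',(220,130,400,280),4)"
```

```text
ee_pos: [582.4, 72.3, 99.1]
force: [-0.7, -6.1, 3.0]
ee_pos: [582.6, 74.3, 99.1]
force: [-1.1, -5.6, 2.5]
ee_pos: [582.4, 74.7, 99.1]
force: [-2.5, -14.2, 4.8]
```

View pics/s3.png

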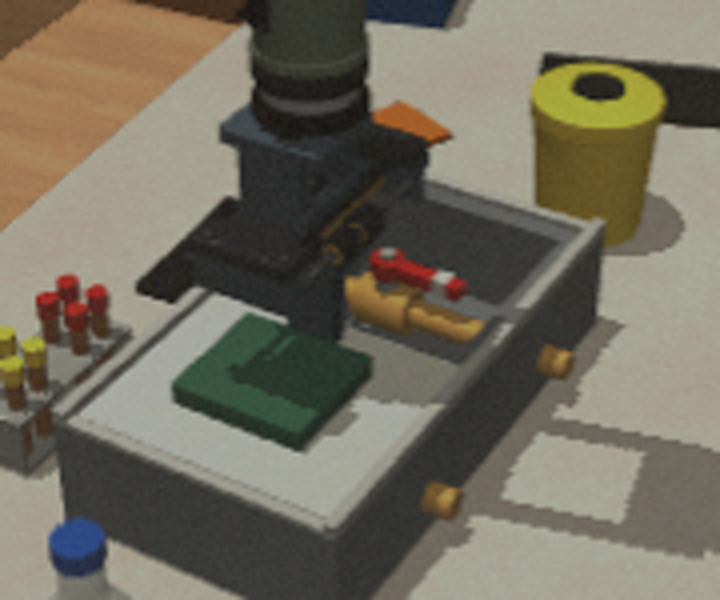

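The force jump at y=74.6 shows the cover has hit the end stop, and the side crop agrees. The red handle is exposed, with its hub at (383,260) and tip at (458,287). Backing off, then measuring the handle from above.

```bash
python3 -m jog '[{"dx":-0.0006,"dy":-0.007,"dz":0,"wx":0,"wy":0,"wz":0,"grip":1},{"dx":0,"dy":0,"dz":0.025,"wx":0,"wy":0,"wz":0,"grip":1},{"dx":0,"dy":0,"dz":0.04,"wx":0,"wy":0,"wz":0,"grip":1},{"dx":-0.03,"dy":-0.03,"dz":0.01,"wx":0,"wy":0,"wz":0,"grip":1},{"dx":-0.04,"dy":-0.03,"dz":0,"wx":0,"wy":0,"wz":0,"grip":1},{"dx":-0.04,"dy":-0.03,"dz":0,"wx":0,"wy":0,"wz":0,"grip":1},{"dx":-0.04,"dy":-0.03,"dz":0,"wx":0,"wy":0,"wz":0,"grip":1},{"dx":0,"dy":0,"dz":0,"wx":0,"wy":0,"wz":0,"grip":1}]'; python3 -c "
from h import *
snap('top','t2.png',(300,160,380,250),6.6)
f=lambda u,v:(220+u/4,130+v/4)
print(atz('side',*f(384,255),73),atz('side',*f(462,284),73))"
```

```text
time_s: 5.8
ee_pos: [427.0, -50.9, 173.4]
ee_rot: [-180.0, 0.3, -5.5]
force: [1.5, 0.6, 0.0]
gripper_width: 0.4
[595.3 -66.5  73. ] [527.9 -57.2  73. ]
```

View pics/t2.png

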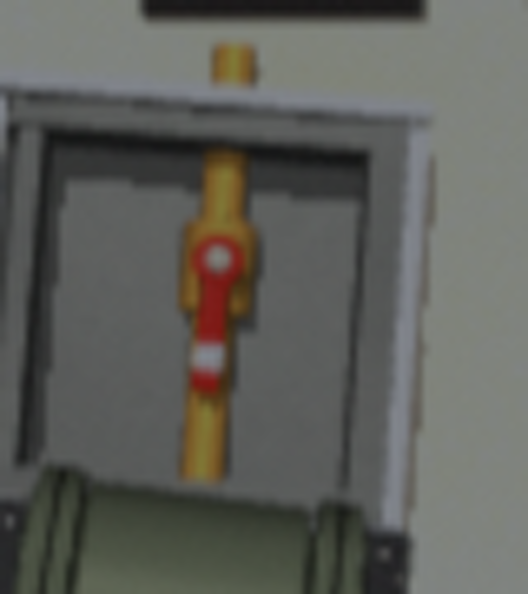

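```bash
cat > w.py <<'E'
from h import *
f=lambda u,v:(300+u/6.6,160+v/6.6)
h=atz('top',*f(217,258),73);t=atz('top',*f(204,390),73);print(h,t,np.linalg.norm(h-t))
yaw=np.radians(-5.25);R=np.array([[np.cos(yaw),-np.sin(yaw)],[np.sin(yaw),np.cos(yaw)]])
b=R.T@(t-h)[:2];print('theta',np.degrees(np.arctan2(b[1],-b[0])))
P=h[:2]
print('centre from pivot',P-R@[25,-96])
last=None
for th,g in [(10,12),(10,0),(20,0),(30,0),(40,0),(50,0),(60,0),(70,0),(80,0),(85,0),(90,0),(93,0)]:
    a=np.radians(th);u=np.array([-np.cos(a),np.sin(a)]);n=np.array([np.sin(a),np.cos(a)])
    p=P+R@(45*u-(23+g)*n); print(th,p.round(1),None if last is None else (p-last).round(1)); last=p
E
python3 w.py
```

```text
[597.  -66.7  73. ] [532.4 -59.4  73. ] 65.01115288933124
theta 1.1972501527657344
centre from pivot [580.8890322   31.18481351]
10 [544.4 -88.6] None
10 [547.5 -77.1] [ 3.2 11.6]
20 [546.5 -68.3] [-1.   8.7]
30 [547.  -59.5] [0.5 8.8]
40 [549.  -50.9] [2.  8.6]
50 [552.5 -42.8] [3.5 8.1]
60 [557.3 -35.5] [4.8 7.4]
70 [563.3 -29. ] [6.  6.4]
80 [570.4 -23.8] [7.1 5.3]
85 [574.2 -21.6] [3.8 2.2]
90 [578.2 -19.8] [4.  1.8]
93 [580.7 -18.9] [2.5 0.9]
```

```bash
python3 -m jog '[{"dx":0.0122,"dy":-0.0046,"dz":0,"wx":0,"wy":0,"wz":0.14,"grip":1},{"dx":0.0122,"dy":-0.0046,"dz":0,"wx":0,"wy":0,"wz":0.14,"grip":1},{"dx":0.0122,"dy":-0.0046,"dz":0,"wx":0,"wy":0,"wz":0.14,"grip":1},{"dx":0.0122,"dy":-0.0046,"dz":0,"wx":0,"wy":0,"wz":0.14,"grip":1},{"dx":0.0122,"dy":-0.0046,"dz":0,"wx":0,"wy":0,"wz":0.14,"grip":1},{"dx":0.0122,"dy":-0.0046,"dz":0,"wx":0,"wy":0,"wz":0.14,"grip":1},{"dx":0.0122,"dy":-0.0046,"dz":0,"wx":0,"wy":0,"wz":0.14,"grip":1},{"dx":0.0122,"dy":-0.0046,"dz":0,"wx":0,"wy":0,"wz":0.14,"grip":1},{"dx":0.0122,"dy":-0.0046,"dz":0,"wx":0,"wy":0,"wz":0.14,"grip":1},{"dx":0.0122,"dy":-0.0046,"dz":0,"wx":0,"wy":0,"wz":0.14,"grip":1}]'; python3 -m jog '[{"dx":0,"dy":0,"dz":-0.02,"wx":0,"wy":0,"wz":0.14,"grip":1},{"dx":0,"dy":0,"dz":-0.02,"wx":0,"wy":0,"wz":0.03,"grip":1},{"dx":0,"dy":0,"dz":0,"wx":0,"wy":0,"wz":0,"grip":1},{"dx":0,"dy":0,"dz":0,"wx":0,"wy":0,"wz":0,"grip":1}]'
```

```text
time_s: 6.85
ee_pos: [556.5, -94.6, 173.5]
ee_rot: [180.0, -0.1, 75.3]
force: [0.7, -0.3, 0.1]
gripper_width: 0.8
time_s: 7.25
ee_pos: [555.4, -94.9, 133.8]
ee_rot: [180.0, -0.0, 84.6]
force: [0.3, 0.0, 1.0]
gripper_width: 0.6
```

```bash
python3 -m jog '[{"dx":-0.0064,"dy":-0.0025,"dz":-0.01,"wx":0,"wy":0,"wz":0,"grip":1},{"dx":0,"dy":0,"dz":-0.02,"wx":0,"wy":0,"wz":0,"grip":1},{"dx":0,"dy":0,"dz":-0.016,"wx":0,"wy":0,"wz":0,"grip":1},{"dx":0,"dy":0,"dz":-0.016,"wx":0,"wy":0,"wz":0,"grip":1},{"dx":0,"dy":0,"dz":-0.014,"wx":0,"wy":0,"wz":0,"grip":1},{"dx":0,"dy":0,"dz":0,"wx":0,"wy":0,"wz":0,"grip":1}]'; python3 -c "
from h import *
snap('side','s4.png',(260,150,380,250),6)"
```

```text
time_s: 7.85
ee_pos: [546.7, -97.9, 56.7]
ee_rot: [-179.8, -0.0, 84.6]
force: [-0.7, 0.2, -0.6]
gripper_width: 0.6
```

View pics/s4.png

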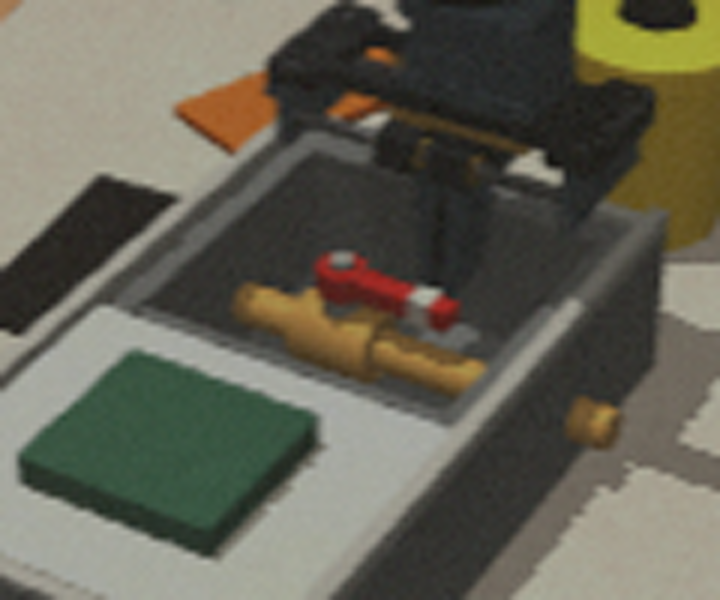

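The crop shows the shut fingertips in the bay behind the handle, on its −y side at (450,260), clear of the walls. Starting the arc push.

```bash
python3 -m jog '[{"dx":0.002,"dy":0.006,"dz":0,"wx":0,"wy":0,"wz":0,"grip":1},{"dx":0.001,"dy":0.006,"dz":0,"wx":0,"wy":0,"wz":0,"grip":1},{"dx":-0.001,"dy":0.0045,"dz":0,"wx":0,"wy":0,"wz":-0.0873,"grip":1},{"dx":-0.001,"dy":0.0045,"dz":0,"wx":0,"wy":0,"wz":-0.0873,"grip":1},{"dx":-0.0005,"dy":0.0044,"dz":0,"wx":0,"wy":0,"wz":-0.0873,"grip":1},{"dx":-0.0005,"dy":0.0044,"dz":0,"wx":0,"wy":0,"wz":-0.0873,"grip":1}]'; python3 -m jog '[{"dx":0.0002,"dy":0.0044,"dz":0,"wx":0,"wy":0,"wz":-0.0873,"grip":1},{"dx":0.0003,"dy":0.0044,"dz":0,"wx":0,"wy":0,"wz":-0.0873,"grip":1},{"dx":0.001,"dy":0.0043,"dz":0,"wx":0,"wy":0,"wz":-0.0873,"grip":1},{"dx":0.001,"dy":0.0043,"dz":0,"wx":0,"wy":0,"wz":-0.0873,"grip":1}]'
```

```text
time_s: 8.5
ee_pos: [548.0, -69.0, 59.0]
ee_rot: [179.9, 0.1, 64.5]
force: [-2.0, -4.6, 2.1]
gripper_width: 0.2
time_s: 8.9
ee_pos: [550.5, -51.6, 59.0]
ee_rot: [179.9, 0.1, 44.5]
force: [-2.1, -5.0, 1.6]
gripper_width: 0.7
```

```bash
python3 -m jog '[{"dx":0.0015,"dy":0.0041,"dz":-0.001,"wx":0,"wy":0,"wz":-0.0873,"grip":1},{"dx":0.0015,"dy":0.0041,"dz":-0.001,"wx":0,"wy":0,"wz":-0.0873,"grip":1},{"dx":0.0022,"dy":0.0037,"dz":0,"wx":0,"wy":0,"wz":-0.0873,"grip":1},{"dx":0.0022,"dy":0.0037,"dz":0,"wx":0,"wy":0,"wz":-0.0873,"grip":1},{"dx":0.003,"dy":0.0032,"dz":0,"wx":0,"wy":0,"wz":-0.0873,"grip":1},{"dx":0.003,"dy":0.0032,"dz":0,"wx":0,"wy":0,"wz":-0.0873,"grip":1}]'; python3 -m jog '[{"dx":0.0035,"dy":0.0026,"dz":0,"wx":0,"wy":0,"wz":-0.0873,"grip":1},{"dx":0.0035,"dy":0.0026,"dz":0,"wx":0,"wy":0,"wz":-0.0873,"grip":1}]';python3 -m jog '[{"dx":0.0038,"dy":0.0022,"dz":0,"wx":0,"wy":0,"wz":-0.0873,"grip":1}]'
```

```text
time_s: 9.5
ee_pos: [562.8, -29.3, 56.6]
ee_rot: [179.9, 0.2, 14.5]
force: [-3.9, -3.1, 1.9]
gripper_width: 0.8
time_s: 9.7
ee_pos: [569.3, -23.9, 56.4]
ee_rot: [179.9, 0.2, 4.5]
force: [-3.3, -2.6, 1.7]
gripper_width: 0.8
time_s: 9.8
ee_pos: [572.8, -21.6, 56.3]
ee_rot: [179.9, 0.2, -0.5]
force: [-7.6, -4.7, 2.5]
gripper_width: 0.7
```

```bash
python3 -m jog '[{"dx":0.003,"dy":0.001,"dz":0,"wx":0,"wy":0,"wz":-0.08,"grip":1}]'|grep -E 'pos|force';python3 -m jog '[{"dx":0.002,"dy":0.0003,"dz":0,"wx":0,"wy":0,"wz":0,"grip":1}]'|grep -E 'pos|force';python3 -m jog '[{"dx":0.002,"dy":0.0,"dz":0,"wx":0,"wy":0,"wz":0,"grip":1}]'|grep -E 'pos|force'
```

```text
ee_pos: [573.5, -20.4, 56.2]
force: [-13.6, -0.5, 7.9]
ee_pos: [573.5, -20.3, 56.1]
force: [-15.9, -4.1, 11.2]
ee_pos: [573.6, -20.3, 56.1]
force: [-20.1, -3.2, 14.4]
```

Force is building at x=573.5, which should be the hard stop. Pushing a touch more near the tip to be sure, then backing off and looking.

```bash
python3 -m jog '[{"dx":0.003,"dy":0.0,"dz":0,"wx":0,"wy":0,"wz":0,"grip":1}]'|grep -E 'pos|force'; python3 -m jog '[{"dx":-0.01,"dy":0,"dz":0,"wx":0,"wy":0,"wz":0,"grip":1},{"dx":-0.012,"dy":0,"dz":0,"wx":0,"wy":0,"wz":0,"grip":1},{"dx":0,"dy":0,"dz":0.04,"wx":0,"wy":0,"wz":0,"grip":1},{"dx":0,"dy":0,"dz":0.04,"wx":0,"wy":0,"wz":0,"grip":1},{"dx":0,"dy":0,"dz":0.04,"wx":0,"wy":0,"wz":0,"grip":1},{"dx":-0.03,"dy":-0.02,"dz":0,"wx":0,"wy":0,"wz":0,"grip":1},{"dx":-0.04,"dy":-0.02,"dz":0,"wx":0,"wy":0,"wz":0,"grip":1},{"dx":-0.04,"dy":-0.02,"dz":0,"wx":0,"wy":0,"wz":0,"grip":1},{"dx":-0.02,"dy":0,"dz":0,"wx":0,"wy":0,"wz":0,"grip":1},{"dx":0,"dy":0,"dz":0,"wx":0,"wy":0,"wz":0,"grip":1}]'; python3 -c "
from h import *
snap('top','t5.png',(240,140,390,250),5.3)"
```

```text
ee_pos: [573.7, -20.3, 56.1]
force: [-27.7, -3.0, 20.4]
time_s: 11.2
ee_pos: [430.3, -80.1, 176.5]
ee_rot: [180.0, -0.0, -5.0]
force: [0.1, 0.3, 0.0]
gripper_width: 0.6
```

View pics/t5.png

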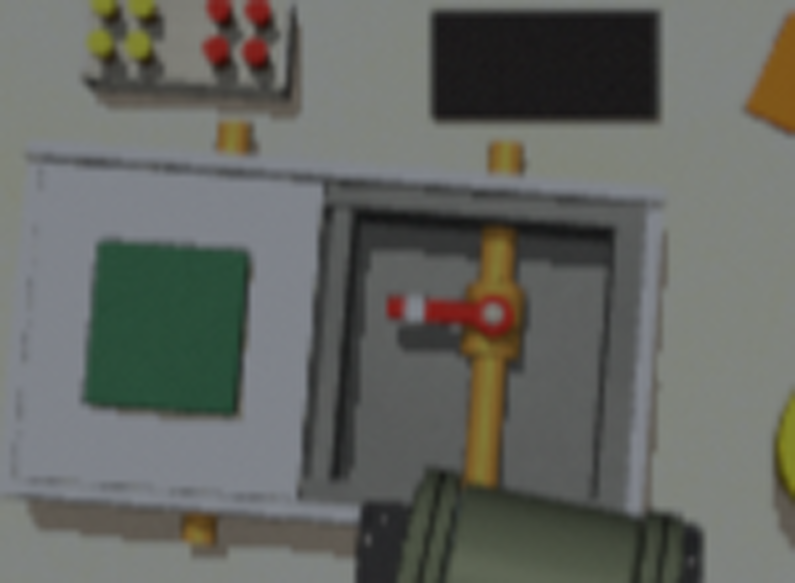

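The cover is at the left end (panel centre about (166,326)), and the handle points to +y (hub (493,313), tip (388,306)). Checking the numbers.

```bash
python3 -c "
from h import *
f=lambda u,v:(240+u/5.3,140+v/5.3)
h=atz('top',*f(493,313),73);t=atz('top',*f(388,307),73)
yaw=np.radians(-5.25);R=np.array([[np.cos(yaw),-np.sin(yaw)],[np.sin(yaw),np.cos(yaw)]])
b=R.T@(t-h)[:2];print(h,t,np.linalg.norm(b),'theta',np.degrees(np.arctan2(b[1],-b[0])))
Q=np.mean([atz('top',*f(*p),109) for p in [(98,241),(249,250),(237,415),(84,402)]],0);print('cover',Q,'moved',np.linalg.norm(Q[:2]-[570.5,-64.3]))
a=cv2.imread('pics/raw_t0.png').astype(int);b=cv2.imread('pics/raw_t5.png').astype(int)
d=np.abs(a-b).max(2)
for n,(x0,y0,x1,y1) in dict(bottle=(180,195,212,222),rack=(253,135,298,160),phone=(320,140,366,164),tub=(384,204,424,244)).items(): print(n,(d[y0:y1,x0:x1]>40).sum())
"
```

```text
[597.1 -67.2  73. ] [601.8  -3.2  73. ] 64.1723460690039 theta 88.95011912906737
cover [588.15 127.55 109.  ] moved 192.6601801099542
bottle 0
rack 0
phone 0
tub 0
```

```bash
python3 -c "
from h import *
print(env.job_done(), env.state()['time_s'])"
```

```text
the job is handed in; nothing more can be done
the job is handed in; nothing more can be done
```

The job is handed in: the cover is at the other end of its track and the red valve is shut, all within about 11 s of the 51 s allowed. I pushed the cover along by its green panel with shut fingertips, then swept the red handle clockwise along its arc and backed the arm clear.

Last checks:
- **Cover:** the force jumped from 6 to 14 N where the cover met its end stop. The camera puts its travel at 193 mm against a nominal 196 mm. Its final position is within about 2 mm of where the end stop should put it.
- **Red handle:** the camera reads 89.0° (about ±1°). It took 28 N without moving further, so it is at the hard stop. The fingertip stopped about 4 mm short of where I had calculated, probably from my assumed finger width.
- **Other objects:** the picture differences show no change at the tub, bottle, rack or phone. The blue handle is now under the cover. I never touched it, but I could not see it at the end.

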